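Gauge the drilled feet and sort out the bad ones

TASK

Three turned wooden feet for the kitchen trolley stand on the worktop, but only one is drilled right. Take the steel pin gauge from its stand and gently try it in the holes until you find the foot that takes it fully home, shoulder down on the wood; never force it where it stops. Leave the gauge standing home in that foot, where it stands, and then sort the two bad feet out into the wooden tray, upright, knocking nothing over.

Things in the scene. Friction and masses are not known exactly. Their poses are not given: they have to be found in the camera images.
- foot_a: Turned beech foot, a round block 56 mm wide and 50 mm high (52 mm wide over its top 3 mm, 50 over its bottom 4), 0.14 to 0.28 kg, loose, standing upright. Origin: centre of its underside, z up along its hole. All three look alike from outside. The hole's mouth in the top face is 22 mm wide, 3 mm deep. Exactly one of the three is bored right; which place it has changes.
- foot_b: Beech foot, outside the same as foot_a. Below the mouth a right hole is 18 mm wide all the way through; a wrong one starts 18 mm wide and narrows to 8 mm somewhere from 15 to 30 mm below the top face, where the 16 mm pin stops hard. Origin: centre of its underside, z up.
- foot_c: Beech foot, outside the same as foot_a; for the holes see foot_b. Pressing the gauge on a foot with more than 35 N spoils the foot, so feel for the stop slowly. Origin: centre of its underside, z up.
- gauge: Steel pin gauge, loose, 0.1 to 0.16 kg, 98 mm long, upright in the stand. Origin: centre of the pin's lower end, z up. Going up: round pin 16 mm wide, 42 mm long (lowest 4 mm tapered); shoulder 30 mm wide, 42 to 48 mm; square grip 18 x 18 mm, 48 to 94 mm, flats facing its x and y; button 17 mm wide, 94 to 98 mm.
- gauge_tip (a point): The centre of the gauge's lower end (same point as the gauge's origin). With the shoulder down on the right foot it is 8 mm above the origin of that foot.
- stand: Stand for the gauge: wooden block 64 x 64 mm, 55 mm high, fixed to the worktop, flat top, an upright hole 21 mm wide right through its centre. Origin: centre of its underside, z up. At first the gauge stands in it, its shoulder on the top, the pin's end 13 mm above the origin.
- tray: Open wooden tray, 210 (its x) x 140 (its y) mm, 22 mm high, walls and floor 5 mm thick, fixed to the worktop. Origin: centre of its underside, z up.
- mill_1: Salt mill, glass with a grey cap, 44 mm wide, 90 mm high, loose, standing behind the feet: a bystander. Origin: centre of its underside.
- spice_jar_1: Spice jar with a red cap, 41 mm wide, 105 mm high, loose, standing behind the feet on the left: a bystander. Origin: centre of its underside.
- spice_jar_2: Spice jar with a red cap, 41 mm wide, 105 mm high, loose, standing behind the feet on the right: a bystander. Origin: centre of its underside.

How it is judged:
By the outcome, as a careful person would: the job done as asked, in the order asked, and still so for the second after the job is handed in, with the robot touching nothing.
It also fails if it takes over 72 s, if anything falls off the work surface, if the arm or the gripper's body presses on something with over 40 N, if the wrist force passes 120 N, or if a joint passes its speed limit or range.

ROBOT

A 6-joint arm with a two-finger parallel gripper is mounted at the origin on a cart in front of the work surface, level with it; the furniture and walls round the work are solid. World frame = base frame: x ahead of the robot, y to its left, z up, the work surface at z = 0. Lengths are in m, angles in rad, forces in N, time in s.
With the tool pointing down it reaches from about 0.25 to 0.725 m from the base axis. Payload 4 kg.
Tool frame: the origin (TCP) lies on the mounting face of the last link; the fingertips stand 173 mm ahead of it and the grasp point (between the pads) lies 155 mm ahead of it; z points along the fingers, y is the line along which they close (so a half turn about z gives the same grasp; the last joint's range is limited). The gripper opens to 85 mm and grips with 20 to 120 N. Pads are 22 mm wide; open, the fingers measure 114 mm over their backs; the gripper's body (76 mm by 85 mm) begins 54 mm behind the grasp point. The pads swing forward as they close: fully open they stand 13 mm farther back than shut.
Start: joints at [1.239, 0.241, 0.005, 1.335, 0, 1.571], TCP at [0.163, 0.473, 0.405] pointing down, gripper open.
Joint ranges: [-2.72, 2.72], [-1.05, 1.87], [-1.09, 1.28], [-1.99, 2.15], [-1.42, 1.44], [-3.14, 3.14]. Speed limits (rad/s): [2.79, 2.79, 3.14, 3.14, 3.14, 3.14].

INTERFACE

Orientations are given as [roll, pitch, yaw] about the fixed x, y, z axes, in that order (R = Rz(yaw) Ry(pitch) Rx(roll)).
In Python, from workcell import robot gives the robot as it stands.
- The arm moves only by the shell command python3 shift.py FILE, which reads ROWS from the file FILE. ROWS is 1 to 5 rows, one to a line, with the numbers parted by commas; each row has 5 numbers: dx, dy, dz in shares of the most that a row can go, 1 being 50 mm, then a turn about the tool's z in units of 0.2 rad, then the opening from 0.0 (shut) to 1.0 (fully open); each row shifts and turns the commanded pose from where the row before left it, along the tool's axes as they then stand; what a row does not reach is not made up. A row lasts 1/10 s, in which the tool goes at most 0.05 m and 0.15 rad, less where a joint would pass 70% of its speed; a pose out of reach is approached as far as the arm can. The fingers move at their own pace and stop on an object; the grip force is fixed at half the most. Time passes only in rows, so rows that do not move let the fingers close. It prints the time, the measured TCP pose, the force, the opening and the grip force at its end. Input that does not fit is refused with a message, and nothing moves.
- robot.sense(): the state, without advancing time (a new reading comes with each control period).
- robot.read_camera(name): name is "scene" or "top" or "wrist"; returns the picture (420x560x3 uint8, red, green, blue); there is no depth.
- robot.get_calibration(name): a dict with "K" (3x3 intrinsics, pixels), "k1" (the pictures are not rectified: a ray, as slopes to the right and down, at radius r is drawn at 1 + k1 r^2 times it, then the intrinsics apply), "R" (3x3) and "t" (3): a world point X has camera coordinates R X + t. Camera axes: x right, y down, z forward; pixel columns grow to the right and rows downward; lengths in m; the calibration is good to about 2 mm. A picture is of the moment at which its call begins: read the wrist's pose just before it. get_calibration takes no time and is no camera call; for the wrist camera it gives the pose at the moment of the call.
- robot.job_done(): hands the job in; it is judged then, once.
The state is a dict: "time_s": time; "q": joint angles; "joint_velocities": joint speeds; "tau": joint torques, N m; "position": TCP position; "tool_rot": TCP orientation; "wrist_force": force on the tool from outside, world axes, zero at the start; "moment": the same for the moment, N m; "opening": opening from 0.0 (shut) to 1.0 (fully open); "gripper_force": force on a finger pad.
Only numpy, scipy, OpenCV 4.12 (cv2) and the standard library are available. Lean on these libraries where they do the work, as an engineer would, in place of code of your own. Each camera call takes 0.05 s, during which the arm holds its last target. There are 200 camera calls.

## Working session

There is one attempt and no reset: what is moved stays moved. The work goes in short steps, Python scripts to look and compute and a shell command to move; the robot and the scene stay as the last step left them, time stands still between calls to the robot, and variables do not carry over. Pictures are saved under pics/ and viewed, at most 10 in all, crops included, and the job is handed in when it is done.

```bash
ls; mkdir -p pics
python3 - <<'E'
from workcell import robot
import cv2,numpy as np
s=robot.sense();print(s)
ims=[]
for n in ("scene","top"):
    im=robot.read_camera(n);cv2.imwrite(f"pics/{n}0.png",im[:,:,::-1])
    c=robot.get_calibration(n);print(n,c)
im=robot.read_camera("wrist");cv2.imwrite("pics/wrist0.png",im[:,:,::-1])
print(robot.get_calibration("wrist"))
E
```

```text
pics
shift.py
workcell.py
{'time_s': 0.0, 'q': array([ 1.23900374e+00,  2.41440565e-01,  3.72085162e-03,  1.33519176e+00,
       -1.21039558e-05,  1.57076444e+00]), 'joint_velocities': array([-0.00072096, -0.00085303, -0.0013306 ,  0.0003501 , -0.00078984,
        0.00248328]), 'tau': array([ 1.17361236e-03, -3.72315574e+01,  2.52409726e+01,  1.68956205e-02,
        6.36055825e-05,  2.58611351e-06]), 'position': array([0.16278459, 0.4724796 , 0.4037975 ]), 'tool_rot': array([-3.13947751e+00,  1.20364784e-05,  2.80983198e+00]), 'wrist_force': array([ 0.02248807, -0.20169766, -0.17912874]), 'moment': array([-4.66633458e-02, -9.25719176e-05,  3.89213353e-02]), 'gripper_force': 0.0, 'opening': 1.0010654643295938}
scene {'K': array([[402.3768613 ,   0.        , 279.84798706],
       [  0.        , 402.3768613 , 206.76237927],
       [  0.        ,   0.        ,   1.        ]]), 'k1': -0.00495120552882893, 'R': array([[ 0.52131638, -0.85323884,  0.01458453],
       [-0.41583476, -0.26891895, -0.86877157],
       [ 0.74519171,  0.4468401 , -0.49499823]]), 't': array([-0.32943736,  0.24529009,  0.67988644])}
top {'K': array([[408.49320525,   0.        , 286.68461544],
       [  0.        , 408.49320525, 211.09346053],
       [  0.        ,   0.        ,   1.        ]]), 'k1': -0.11013968383444468, 'R': array([[-0.00362741, -0.99997578, -0.00593901],
       [-0.99554458,  0.0041708 , -0.09419978],
       [ 0.09422227,  0.00557085, -0.9955356 ]]), 't': array([-0.0430282,  0.5355003,  0.8493996])}
{'K': array([[304.21855085,   0.        , 275.93542353],
       [  0.        , 304.21855085, 208.93755793],
       [  0.        ,   0.        ,   1.        ]]), 'k1': -0.03474285551190733, 'R': array([[ 0.32498534,  0.94571449, -0.00293836],
       [ 0.89912695, -0.30800981,  0.31096734],
       [ 0.29318128, -0.10370178, -0.95041605]]), 't': array([-0.49782925, -0.04178514,  0.38172122])}
```

View pics/scene0.png

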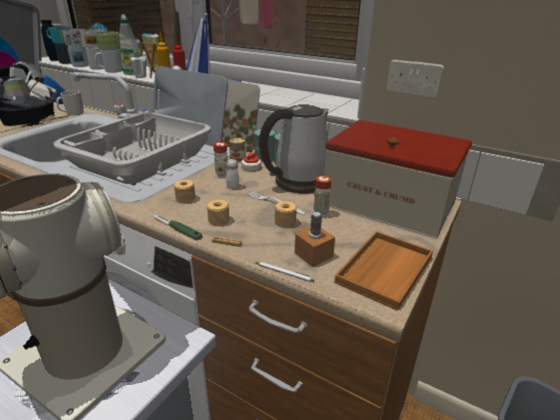

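View pics/top0.png

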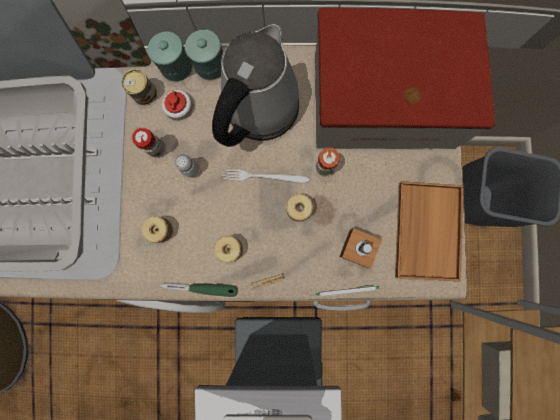

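Scene: the feet are at about (185,191), (218,211) and (286,213), the stand at (315,245) and the tray at (385,265). Top: the feet are at (156,229), (228,249) and (300,207), the stand at (361,248), the tray at (430,231), the jars at (145,140) and (329,160), and the mill at (186,165).

```bash
cat > h.py <<'E'
from workcell import robot
import cv2,numpy as np
def ray(c,uv):
    K,k=c["K"],c["k1"]; d=np.array([(uv[0]-K[0,2])/K[0,0],(uv[1]-K[1,2])/K[1,1]])
    s=d.copy()
    for _ in range(20): s=d/(1+k*(s@s))
    v=c["R"].T@np.array([s[0],s[1],1.]); return -c["R"].T@c["t"], v/np.linalg.norm(v)
def atz(c,uv,z):
    o,v=ray(c,uv); return o+v*(z-o[2])/v[2]
def proj(c,X):
    p=c["R"]@np.asarray(X,float)+c["t"]; s=p[:2]/p[2]; s=s*(1+c["k1"]*(s@s)); return s*[c["K"][0,0],c["K"][1,1]]+c["K"][:2,2]
def tri(obs):
    A=np.zeros((3,3));b=np.zeros(3)
    for c,uv in obs:
        o,v=ray(c,uv);P=np.eye(3)-np.outer(v,v);A+=P;b+=P@o
    return np.linalg.solve(A,b)
E
python3 - <<'E'
from h import *
T=robot.get_calibration("top");S=robot.get_calibration("scene")
for n,t,s in [("L",(156,229),(185,188)),("M",(228,249),(218,207)),("R",(300,207),(286,208)),("stand",(361,248),(315,236)),("gauge",(367,248),(316,214)),("mill",(184,158),(234,166)),("jar1",(143,134),(221,147)),("jar2",(328,155),(323,181))]:
    print(n,tri([(T,t),(S,s)]).round(3),atz(T,t,.05).round(3),atz(S,s,.05).round(3))
for t in [(399,183),(462,185),(459,278),(397,276)]: print(atz(T,t,.022).round(3))
im=cv2.imread("pics/top0.png");a=cv2.resize(im[130:295,125:465],None,fx=2.3,fy=2.3,interpolation=cv2.INTER_CUBIC)
b=cv2.imread("pics/scene0.png")[140:290,160:440];b=cv2.resize(b,None,fx=1.4,fy=1.4,interpolation=cv2.INTER_CUBIC)
w=cv2.resize(cv2.imread("pics/wrist0.png"),(280,210))
o=np.zeros((a.shape[0]+210,a.shape[1],3),np.uint8);o[:a.shape[0]]=a;o[a.shape[0]:,:392]=b[:210];o[a.shape[0]:,400:680]=w
print(o.shape);cv2.imwrite("pics/m1.png",o)
E
```

```text
L [0.498 0.234 0.033] [0.496 0.229 0.05 ] [0.474 0.209 0.05 ]
M [0.455 0.078 0.04 ] [0.455 0.077 0.05 ] [0.441 0.067 0.05 ]
R [ 0.542 -0.073  0.042] [ 0.541 -0.073  0.05 ] [ 0.53 -0.08  0.05]
stand [ 0.456 -0.199  0.05 ] [ 0.456 -0.199  0.05 ] [ 0.456 -0.199  0.05 ]
gauge [ 0.455 -0.199  0.108] [ 0.456 -0.211  0.05 ] [ 0.544 -0.157  0.05 ]
mill [0.645 0.17  0.062] [0.647 0.173 0.05 ] [0.666 0.186 0.05 ]
jar1 [0.689 0.251 0.09 ] [0.702 0.265 0.05 ] [0.769 0.319 0.05 ]
jar2 [ 0.641 -0.127  0.093] [ 0.652 -0.133  0.05 ] [ 0.721 -0.09   0.05 ]
[ 0.596 -0.29   0.022]
[ 0.592 -0.432  0.022]
[ 0.389 -0.417  0.022]
[ 0.395 -0.28   0.022]
(589, 782, 3)
```

View pics/m1.png

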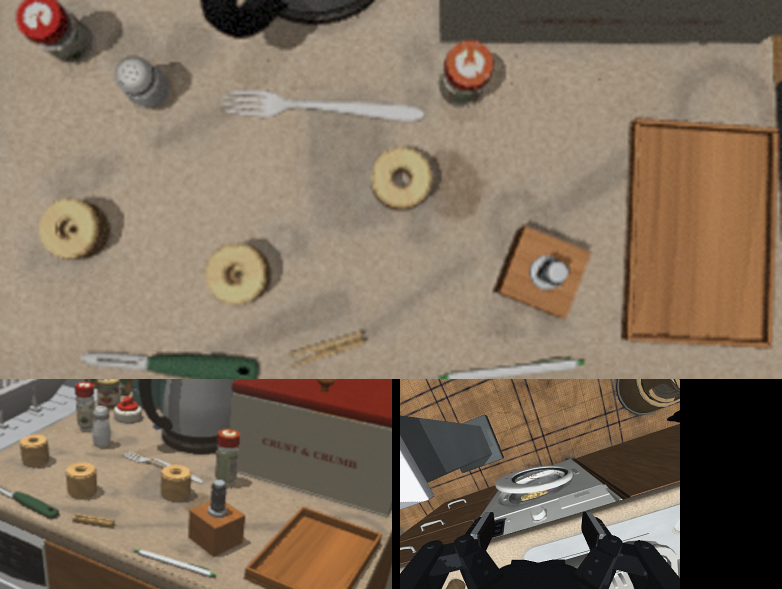

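Montage: the feet are at (74,228), (238,273) and (402,178). The stand is at (545,270), turned about 20°, and the gauge's button is at (557,270). The tray is on the right. The wrist picture shows the fingers at its lower edge, with the camera on the tool's +x side.

```bash
cat >> h.py <<'E'
from scipy.spatial.transform import Rotation as Ro
def tool(s=None):
    s=s or robot.sense(); return s["position"],Ro.from_euler("xyz",s["tool_rot"]).as_matrix()
def step(target,yaw=None,s=None):
    "tool-axis shift to bring TCP to target, and turn"
    p,R=tool(s); d=R.T@(np.asarray(target)-p); y=np.arctan2(R[1,0],R[0,0])
    print("shift",d.round(4),"turn",None if yaw is None else round(float((y-yaw+np.pi)%(2*np.pi)-np.pi),4),"yaw",round(float(y),4))
E
python3 - <<'E'
from h import *
p,R=tool();W=robot.get_calibration("wrist")
C=-W["R"].T@W["t"];print("cam in tool",R.T@(C-p),"\ncam axes in tool",(W["R"]@R).round(3))
for z in (.155,.173,.2,.25,.3,.4): print(z,proj(W,p+R@[0,0,z]).round(0),proj(W,p+R@[0,0.009,z]).round(0))
step([.40,-.199,.404],0)
E
```

```text
cam in tool [ 0.07937627 -0.0009013   0.02970529] 
cam axes in tool [[ 0.001  1.     0.001]
 [-0.95   0.001 -0.311]
 [-0.311 -0.001  0.95 ]]
0.155 [278. 286.] [297. 286.]
0.173 [278. 267.] [295. 267.]
0.2 [278. 246.] [292. 246.]
0.25 [277. 218.] [289. 218.]
0.3 [277. 200.] [287. 200.]
0.4 [277. 177.] [284. 177.]
shift [-0.443  -0.5577  0.0009] turn 2.8098 yaw 2.8098
```

Units first: shifts go in shares of 50 mm and turns go in units of 0.2 rad. So -0.038 m is -0.76, -0.036 m is -0.72, 0.15 rad is 0.75.

```bash
echo '-0.5,-0.62,0,0.75,1
-0.58,-0.54,0,0.75,1
-0.66,-0.44,0,0.75,1
-0.72,-0.34,0,0.75,1
-0.76,-0.24,0,0.75,1' > next.json && python3 shift.py next.json
python3 -c "
from h import *
step([.40,-.199,.404],0)"
```

```text
time_s: 0.65
position: [0.2299, 0.2841, 0.4045]
tool_rot: [-3.141, 0.0, 2.054]
wrist_force: [1.1, 0.3, -0.1]
opening: 1.007
gripper_force: 0.0
shift [-0.5068 -0.074   0.0006] turn 2.0544 yaw 2.0544
```

```bash
echo '-0.9,-0.14,0,0.75,1
-0.9,0,0,0.75,1
-0.9,0.14,0,0.75,1
-0.86,0.26,0,0.75,1
-0.8,0.38,0,0.75,1' > next.json && python3 shift.py next.json
python3 -c "
from h import *
step([.40,-.199,.404],0)"
```

```text
time_s: 1.15
position: [0.3041, 0.0712, 0.4048]
tool_rot: [3.141, -0.0, 1.304]
wrist_force: [0.8, 0.8, -0.3]
opening: 1.004
gripper_force: 0.0
shift [-0.2353  0.1637  0.0008] turn 1.304 yaw 1.304
```

To row units: 0.047 m is 0.94, 0.043 m is 0.86, 0.15 rad is 0.75.

```bash
echo '-0.82,0.56,0,0.75,1
-0.72,0.68,0,0.75,1
-0.6,0.78,0,0.75,1
-0.48,0.86,0,0.75,1
-0.34,0.94,0,0.75,1' > next.json && python3 shift.py next.json
python3 - <<'E'
from h import *
step([.40,-.199,.37],0)
W=robot.get_calibration("wrist");im=robot.read_camera("wrist");cv2.imwrite("pics/w1.png",im[:,:,::-1])
import pickle;pickle.dump(W,open("w1.pkl","wb"))
print(proj(W,[.456,-.199,.108]),proj(W,[.456,-.199,.055]),proj(W,[.542,-.073,.05]))
E
```

```text
time_s: 1.65
position: [0.3891, -0.1618, 0.4047]
tool_rot: [-3.142, -0.0, 0.553]
wrist_force: [1.1, 0.9, 1.1]
opening: 0.997
gripper_force: 0.0
shift [-0.0103  0.0373  0.0347] turn 0.5527 yaw 0.5527
[350.54579078 159.76214894] [338.64877571 151.82114411] [279.78583238   0.92616494]
```

View pics/w1.png

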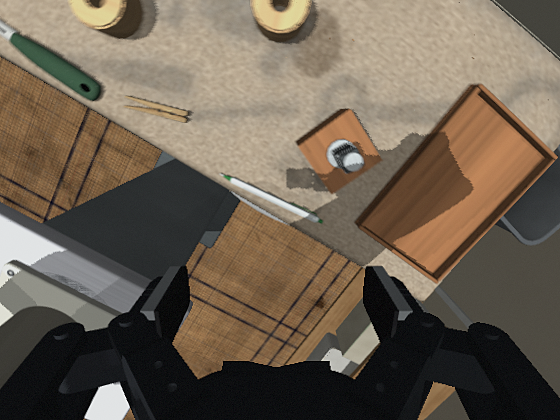

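Wrist view: the button is at (351,160), the shoulder at (343,150), and the stand's corners at (296,141), (346,108), (381,158) and (333,192). This agrees with the projection of the two-view estimate.

```bash
echo '0.25,0.44,0.7,0,1
0.25,0.44,0.7,0,1
0.25,0.44,0.7,0,1
0,0,0,0,1' > next.json && python3 shift.py next.json
python3 - <<'E'
from h import *
p,R=tool();print(p)
W=robot.get_calibration("wrist");im=robot.read_camera("wrist");cv2.imwrite("pics/w2.png",im[:,:,::-1])
import pickle;pickle.dump((W,p,R),open("w2.pkl","wb"))
print(proj(W,[.456,-.199,.108]),proj(W,[.456,-.199,.055]))
o=im[150:350,160:400,::-1];cv2.imwrite("pics/w2c.png",cv2.resize(o,None,fx=3,fy=3,interpolation=cv2.INTER_CUBIC))
E
```

```text
time_s: 2.1
position: [0.4561, -0.1959, 0.2934]
tool_rot: [-3.133, 0.006, 0.56]
wrist_force: [-1.5, 0.4, 0.3]
opening: 1.003
gripper_force: 0.0
[ 0.45609555 -0.19587768  0.29341335]
[281.55306976 257.04893686] [280.80428141 223.35528434]
```

View pics/w2c.png

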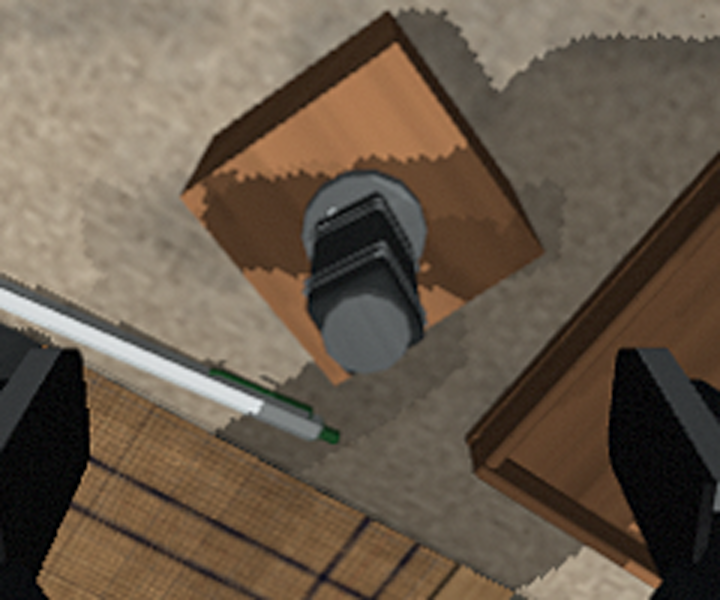

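Crop: the button centre is at (366,333), which is full-picture (282,261). The shoulder is at (365,228), or (281.7,226). The grip's flats run parallel to the stand's edges, and the stand's top corners are at (183,192), (397,42), (543,250) and (340,382).

Run:
```python
from h import *
import pickle
W,p,R=pickle.load(open("w2.pkl","rb"));W1=pickle.load(open("w1.pkl","rb"));T=robot.get_calibration("top")
f=lambda u,v:(160+u/3,150+v/3)
c=[atz(W,f(*x),.055)[:2] for x in [(183,192),(397,42),(543,250),(340,382)]]
print(np.round(c,4),np.mean(c,0))
for i in range(4):
    d=c[(i+1)%4]-c[i];print(np.linalg.norm(d).round(4),np.degrees(np.arctan2(d[1],d[0])).round(1))
b=f(366,333);print("button",atz(W,b,.111).round(4),"tri",tri([(W,b),(W1,(351,160)),(T,(367.2,247.4))]).round(4),"sh",atz(W,f(365,228),.061).round(4))
```

```text
[[ 0.4389 -0.1583]
 [ 0.4972 -0.1823]
 [ 0.4731 -0.241 ]
 [ 0.4147 -0.2183]] [ 0.45597994 -0.19997422]
0.063 -22.4
0.0635 -112.3
0.0627 158.8
0.0647 68.0
button [ 0.4554 -0.1997  0.111 ] tri [ 0.4562 -0.1991  0.1124] sh [ 0.4566 -0.1993  0.061 ]
```

To row units: -0.15 rad is -0.75.

```bash
echo '0,0,0,-0.75,1
0,0,0,-0.75,1
0,0,0,-0.75,1
0,0,0,-0.75,1
0,0,0,-0.135,1' > next.json && python3 shift.py next.json; echo '0,0,0,0,1' > next.json && python3 shift.py next.json
python3 -c "
from h import *
step([.456,-.1997,.241],1.187)"
```

```text
time_s: 2.65
position: [0.4557, -0.1951, 0.3016]
tool_rot: [3.139, -0.0, 1.189]
wrist_force: [0.4, 0.4, 0.2]
opening: 1.0
gripper_force: 0.0
time_s: 2.75
position: [0.4558, -0.1953, 0.3011]
tool_rot: [3.14, 0.0, 1.185]
wrist_force: [-0.4, 0.9, 1.1]
opening: 1.001
gripper_force: 0.0
shift [-0.004   0.0017  0.0601] turn -0.0019 yaw 1.1851
```

```bash
echo '-0.08,0.04,0.4,0,1
0,0,0.4,0,1
0,0,0.4,0,1
0,0,0,0,1' > next.json && python3 shift.py next.json
echo '0,0,0,0,0.3
0,0,0,0,0.3
0,0,0,0,0.3
0,0,0,0,0.0
0,0,0,0,0' > next.json && python3 shift.py next.json
echo '0,0,0,0,0
0,0,0,0,0
0,0,0,0,0' > next.json && python3 shift.py next.json
python3 -c "
from h import *
step([.456,-.1997,.241],1.187)"
```

```text
time_s: 3.15
position: [0.455, -0.1994, 0.2379]
tool_rot: [-3.137, -0.0, 1.185]
wrist_force: [-0.3, -0.0, -0.3]
opening: 1.0
gripper_force: 0.0
time_s: 3.65
position: [0.4566, -0.2002, 0.2405]
tool_rot: [3.14, 0.0, 1.187]
wrist_force: [0.3, 0.6, 1.4]
opening: 0.201
gripper_force: 58.4
time_s: 3.95
position: [0.4566, -0.2002, 0.2405]
tool_rot: [3.14, 0.0, 1.187]
wrist_force: [-1.1, 0.3, 5.7]
opening: 0.197
gripper_force: 58.9
shift [ 0.0003 -0.0008 -0.0005] turn -0.0004 yaw 1.1866
```

```bash
echo '0,0,-0.2,0,0
0,0,-0.4,0,0
0,0,-0.4,0,0
0,0,-0.4,0,0
0,0,-0.2,0,0' > next.json && python3 shift.py next.json
echo '0.6,0.13,0,0,0
0.8,0.17,0,0,0
0.8,0.17,0,0,0
0.6,0.13,0,0,0
0.2,0.04,0,0,0' > next.json && python3 shift.py next.json
echo '0,0,0,0,0
0,0,0,0,0' > next.json && python3 shift.py next.json
python3 - <<'E'
from h import *
p,R=tool();print(p,robot.sense()["wrist_force"])
W=robot.get_calibration("wrist");im=robot.read_camera("wrist");cv2.imwrite("pics/w3.png",im[:,:,::-1])
import pickle;pickle.dump((W,p,R),open("w3.pkl","wb"))
print(proj(W,[.542,-.073,.05]),proj(W,p+R@[0,0,.155+.071]))
o=im[130:330,160:400,::-1];cv2.imwrite("pics/w3c.png",cv2.resize(o,None,fx=3,fy=3,interpolation=cv2.INTER_CUBIC))
E
```

```text
time_s: 4.45
position: [0.4567, -0.2002, 0.3215]
tool_rot: [3.139, 0.0, 1.187]
wrist_force: [0.3, 0.3, -1.4]
opening: 0.205
gripper_force: 58.6
time_s: 4.95
position: [0.5434, -0.0705, 0.3192]
tool_rot: [-3.141, -0.001, 1.19]
wrist_force: [-0.6, -0.4, -2.2]
opening: 0.204
gripper_force: 58.6
time_s: 5.15
position: [0.5416, -0.0734, 0.3192]
tool_rot: [-3.14, 0.001, 1.187]
wrist_force: [0.8, -0.0, -0.9]
opening: 0.204
gripper_force: 58.6
[ 0.54162874 -0.07342777  0.3192198 ] [ 0.7770926  -0.01980952 -0.86149062]
[275.99825511 208.23133496] [275.22561739 228.62256361]
```

View pics/w3c.png

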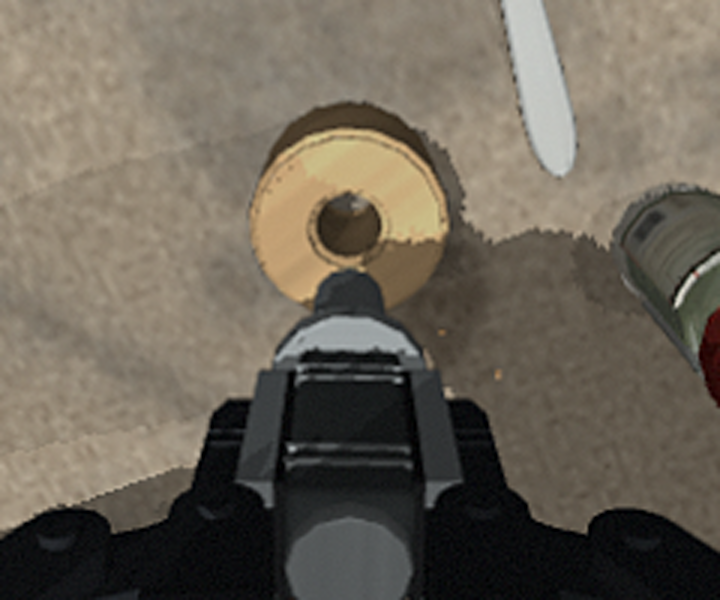

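Crop: foot R's mouth centre is at (348.5,228.5), which is full-picture (276.2,206.2). Its bore shows worktop light at the bottom. The pin's tip is at x 317–383 with its top at y 268, the shoulder's upper arc is at y about 318, and the button centre is at (349,560).

Run:
```python
from h import *
import pickle
W,p,R=pickle.load(open("w3.pkl","rb"));T=robot.get_calibration("top");S=robot.get_calibration("scene")
f=lambda u,v:np.array((160+u/3,130+v/3)); g=lambda q:((q-[160,130])*3).round(0)
print("hole R from wrist",atz(W,f(348.5,228.5),.05).round(4),"tool",(R.T@(atz(W,f(348.5,228.5),.05)-p)).round(4),"rim",(R.T@(atz(W,f(349,128),.05)-p)).round(4))
# two-view height
print("tri mouth R (top,wrist)",tri([(T,(299.8,207.4)),(W,f(348.5,228.5))]).round(4))
for n,X in [("tip+6",(.006,0,.2275)),("tip8",(.008,0,.2235)),("sh low rim",(.015,0,.1855)),("sh up rim",(.015,0,.1795)),("button",(0,0,.1295)),("button rim",(.0085,0,.1295)),("pin side",(0,.008,.2235)),("btn y",(0,.0085,.1295)),("sh y",(0,.015,.1795))]:
    print(n,g(proj(W,p+R@X)))
# refine mouth/outer circle: fit projected foot top rim to edges
```

```text
hole R from wrist [ 0.5428 -0.0714  0.05  ] tool [0.0026 0.0007 0.2692] rim [0.0307 0.0008 0.2692]
tri mouth R (top,wrist) [ 0.5416 -0.0731  0.0433]
tip+6 [346. 269.]
tip8 [346. 267.]
sh low rim [345. 302.]
sh up rim [345. 315.]
button [345. 570.]
button rim [345. 515.]
pin side [381. 300.]
btn y [409. 570.]
sh y [427. 391.]
```

```bash
cat >> h.py <<'E'
from scipy.ndimage import map_coordinates
def circfit(W,im,c0,r,z,arc=(0,2*np.pi),span=.006,ax=0.):
    "grid search for the circle (radius r, height z) with the largest mean |radial gradient|"
    g=cv2.GaussianBlur(im.astype(np.float32).mean(2),(0,0),.7); best=[]
    th=np.linspace(*arc,90)+ax
    for dx in np.arange(-span,span+1e-6,.0005):
        for dy in np.arange(-span,span+1e-6,.0005):
            v=[]
            for rr in (r-.0007,r+.0007):
                P=np.array([proj(W,[c0[0]+dx+rr*np.cos(t),c0[1]+dy+rr*np.sin(t),z]) for t in th[::3]])
                v.append(map_coordinates(g,[P[:,1],P[:,0]],order=1))
            best.append((abs((v[1]-v[0]).mean()),c0[0]+dx,c0[1]+dy))
    best.sort(reverse=True); b=np.array(best[:4]); return np.average(b[:,1:],axis=0,weights=b[:,0]),b[0,0]
E
python3 - <<'E'
from h import *
import pickle
W,p,R=pickle.load(open("w3.pkl","rb"));im=cv2.imread("pics/w3.png")
a=np.arctan2(R[1,0],R[0,0]); c0=(.5425,-.072)
for r,z,arc in [(.026,.05,(-1.5,1.5)),(.028,.047,(-1.5,1.5)),(.011,.05,(-2.2,2.2)),(.009,.047,(-2,2)),(.011,.05,(0,6.28))]:
    c,v=circfit(W,im,c0,r,z,arc,ax=a);print(r,z,c.round(4),"tool",(R.T@(np.r_[c,z]-p)).round(4),v.round(1))
E
```

```text
0.026 0.05 [ 0.5438 -0.069 ] tool [0.0052 0.0007 0.2692] 57.8
0.028 0.047 [ 0.5423 -0.0717] tool [0.0021 0.0003 0.2722] 54.4
0.011 0.05 [ 0.5411 -0.0711] tool [ 0.0022 -0.0009  0.2692] 34.4
0.009 0.047 [ 0.5427 -0.0707] tool [0.0032 0.0004 0.2722] 52.5
0.011 0.05 [ 0.5412 -0.071 ] tool [ 0.0024 -0.0009  0.2692] 24.0
```

To row units: 0.0023 m is 0.046, 0.012 m is 0.24.

```bash
echo '0.046,-0.006,0.2,0,0
0,0,0.24,0,0
0,0,0.24,0,0
0,0,0,0,0
0,0,0,0,0' > next.json && python3 shift.py next.json
python3 - <<'E'
from h import *
import pickle
p,R=tool();print(p,robot.sense()["wrist_force"])
W=robot.get_calibration("wrist");im=robot.read_camera("wrist")[:,:,::-1].copy();cv2.imwrite("pics/w4.png",im)
a=np.arctan2(R[1,0],R[0,0]); c0=(.5425,-.072)
for r,z,arc in [(.028,.047,(-1.3,1.3)),(.011,.05,(-2,2)),(.009,.047,(-1.8,1.8))]:
    c,v=circfit(W,im,c0,r,z,arc,ax=a);print(r,z,c.round(4),"tool",(R.T@(np.r_[c,z]-p)).round(4),v.round(1))
g=lambda q:((q-[200,150])*4).round(0)
for n,X in [("tip+6",(.006,0,.2275)),("tip8",(.008,0,.2235)),("pin side",(0,.008,.2235)),("pin side",(0,-.008,.2235))]:print(n,g(proj(W,p+R@X)))
cv2.imwrite("pics/w4c.png",cv2.resize(im[150:290,200:360],None,fx=4,fy=4,interpolation=cv2.INTER_CUBIC))
E
```

```text
time_s: 5.7
position: [0.5424, -0.0709, 0.2849]
tool_rot: [-3.14, 0.0, 1.186]
wrist_force: [0.2, -0.6, -0.3]
opening: 0.199
gripper_force: 58.6
[ 0.54243798 -0.07093953  0.28486124] [ 0.21269712 -0.5965799  -0.32699247]
0.028 0.047 [ 0.5423 -0.0717] tool [-0.0007  0.0006  0.2379] 64.0
0.011 0.05 [ 0.5415 -0.0718] tool [-1.000e-03 -1.000e-04  2.349e-01] 36.6
0.009 0.047 [ 0.5427 -0.0708] tool [0.0004 0.0006 0.2379] 50.5
tip+6 [301. 279.]
tip8 [301. 276.]
pin side [348. 320.]
pin side [254. 320.]
```

View pics/w4c.png

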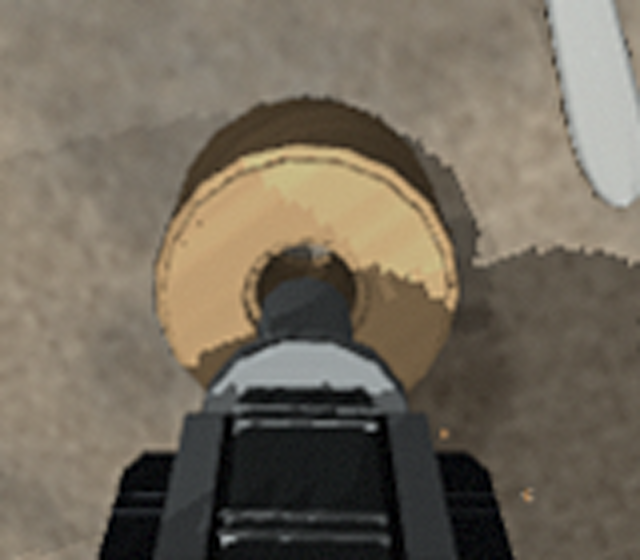

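Crop: the foot spans x 155–460, the bore 256–355 and the pin 258–355, so they line up across. The pin's end at y 276 lies over the near part of the mouth as predicted. I'll lower it gently.

To row units: 0.002 m is 0.04, 0.003 m is 0.06.

```bash
echo '0,0,0.06,0,0
0,0,0.04,0,0
0,0,0.04,0,0
0,0,0.02,0,0' > next.json && python3 shift.py next.json
echo '0,0,0.02,0,0
0,0,0.02,0,0
0,0,0,0,0' > next.json && python3 shift.py next.json
echo '0,0,0.02,0,0
0,0,0.02,0,0
0,0,0,0,0' > next.json && python3 shift.py next.json
```

```text
time_s: 6.15
position: [0.5428, -0.0707, 0.2776]
tool_rot: [-3.141, 0.0, 1.187]
wrist_force: [0.2, 0.5, -0.7]
opening: 0.204
gripper_force: 58.6
time_s: 6.45
position: [0.5428, -0.0707, 0.2756]
tool_rot: [-3.141, 0.0, 1.187]
wrist_force: [-0.2, -0.3, -1.2]
opening: 0.206
gripper_force: 58.6
time_s: 6.75
position: [0.5427, -0.0708, 0.2735]
tool_rot: [-3.141, 0.0, 1.187]
wrist_force: [0.4, 1.3, -1.2]
opening: 0.205
gripper_force: 58.6
```

```bash
for i in 1 2 3; do echo '0,0,0.02,0,0
0,0,0.02,0,0
0,0,0,0,0' > next.json && python3 shift.py next.json | egrep 'pos|wrist'; done
```

```text
position: [0.5427, -0.0708, 0.2715]
wrist_force: [0.7, 0.0, -0.6]
position: [0.5427, -0.0707, 0.2696]
wrist_force: [-0.2, 0.3, -1.3]
position: [0.5427, -0.0707, 0.2675]
wrist_force: [-0.5, 0.2, -0.7]
```

```bash
echo '0,0,0.02,0,0
0,0,0.02,0,0
0,0,0.01,0,0
0,0,0,0,0' > next.json && python3 shift.py next.json | egrep 'pos|wrist'
```

```text
position: [0.5428, -0.0707, 0.2651]
wrist_force: [-0.6, -0.4, -1.4]
```

To row units: 0.0008 m is 0.016, 0.0007 m is 0.014.

```bash
echo '0,0,0.016,0,0
0,0,0.014,0,0
0,0,0,0,0' > next.json && python3 shift.py next.json | egrep 'pos|wrist'
```

```text
position: [0.5428, -0.0708, 0.2636]
wrist_force: [0.9, -0.1, -0.9]
```

```bash
ok(){ egrep 'pos|wrist' | tee /dev/stderr | tr -d '[],' | awk '/wrist/{exit !($4<4 && $2^2+$3^2<36)}'; }
echo '0,0,0.016,0,0
0,0,0.014,0,0
0,0,0,0,0' > next.json && python3 shift.py next.json | ok && echo '0,0,0.016,0,0
0,0,0.014,0,0
0,0,0,0,0' > next.json && python3 shift.py next.json | ok && echo '0,0,0.016,0,0
0,0,0.014,0,0
0,0,0,0,0' > next.json && python3 shift.py next.json | ok && echo '0,0,0.016,0,0
0,0,0.014,0,0
0,0,0,0,0' > next.json && python3 shift.py next.json | ok && echo '0,0,0.016,0,0
0,0,0.014,0,0
0,0,0,0,0' > next.json && python3 shift.py next.json | ok && echo '0,0,0.016,0,0
0,0,0.014,0,0
0,0,0,0,0' > next.json && python3 shift.py next.json | ok
```

```text
position: [0.5428, -0.0707, 0.2546]
wrist_force: [0.4, -0.3, -1.6]
```

```bash
ok(){ tr -d '[],' | awk '/posi|wrist/{print} /wrist/{e=!($4<4 && $2^2+$3^2<36)} END{exit e}'; }
echo '0,0,0.016,0,0
0,0,0.014,0,0
0,0,0,0,0' > next.json && python3 shift.py next.json | ok && echo '0,0,0.016,0,0
0,0,0.014,0,0
0,0,0,0,0' > next.json && python3 shift.py next.json | ok && echo '0,0,0.016,0,0
0,0,0.014,0,0
0,0,0,0,0' > next.json && python3 shift.py next.json | ok && echo '0,0,0.016,0,0
0,0,0.014,0,0
0,0,0,0,0' > next.json && python3 shift.py next.json | ok && echo '0,0,0.016,0,0
0,0,0.014,0,0
0,0,0,0,0' > next.json && python3 shift.py next.json | ok && echo '0,0,0.016,0,0
0,0,0.014,0,0
0,0,0,0,0' > next.json && python3 shift.py next.json | ok &&  echo '0,0,0.016,0,0
0,0,0.014,0,0
0,0,0,0,0' > next.json && python3 shift.py next.json | ok
```

```text
position: 0.5428 -0.0707 0.2531
wrist_force: -0.4 -0.1 -0.9
position: 0.5428 -0.0707 0.2516
wrist_force: 0.1 0.2 -1.8
position: 0.5428 -0.0707 0.2501
wrist_force: -0.6 -0.5 -1.6
position: 0.5428 -0.0707 0.2486
wrist_force: 0.5 0.0 -1.0
position: 0.5427 -0.0707 0.2471
wrist_force: 0.8 -0.5 -0.7
position: 0.5428 -0.0707 0.2456
wrist_force: 0.1 -0.2 -2.1
position: 0.5428 -0.0708 0.2441
wrist_force: 0.8 -0.8 -0.8
```

```bash
ok(){ tr -d '[],' | awk '/posi|wrist/{print} /wrist/{e=!($4<4 && $2^2+$3^2<36)} END{exit e}'; }
echo '0,0,0.02,0,0
0,0,0.02,0,0
0,0,0.02,0,0
0,0,0,0,0' > next.json && python3 shift.py next.json | ok && echo '0,0,0.02,0,0
0,0,0.02,0,0
0,0,0.02,0,0
0,0,0,0,0' > next.json && python3 shift.py next.json | ok && echo '0,0,0.014,0,0
0,0,0,0,0' > next.json && python3 shift.py next.json | ok && echo '0,0,0.014,0,0
0,0,0,0,0' > next.json && python3 shift.py next.json | ok && echo '0,0,0.014,0,0
0,0,0,0,0' > next.json && python3 shift.py next.json | ok && echo '0,0,0.014,0,0
0,0,0,0,0' > next.json && python3 shift.py next.json | ok &&  echo '0,0,0.014,0,0
0,0,0,0,0' > next.json && python3 shift.py next.json | ok &&  echo '0,0,0.014,0,0
0,0,0,0,0' > next.json && python3 shift.py next.json | ok
```

```text
position: 0.5427 -0.0707 0.241
wrist_force: 0.2 0.4 -2.0
position: 0.5427 -0.0707 0.238
wrist_force: 0.1 0.9 -0.6
position: 0.5428 -0.0708 0.2374
wrist_force: -0.6 -0.0 -1.5
position: 0.5428 -0.0707 0.2367
wrist_force: 0.7 -0.5 -1.4
position: 0.5428 -0.0708 0.236
wrist_force: -0.1 -0.1 -1.1
position: 0.5428 -0.0708 0.2356
wrist_force: -0.6 -0.7 -1.2
position: 0.5428 -0.0708 0.2355
wrist_force: -1.9 0.3 3.8
position: 0.5427 -0.0708 0.2355
wrist_force: -3.6 0.1 8.8
```

To row units: -0.04 m is -0.8, -0.03 m is -0.6.

```bash
echo '0,0,0,0,0.4
0,0,0,0,0.4
0,0,0,0,0.4' > next.json && python3 shift.py next.json
echo '0,0,-0.2,0,0.4
0,0,-0.4,0,0.4
0,0,-0.6,0,0.4
0,0,-0.8,0,0.4
0,0,0,0,0.4' > next.json && python3 shift.py next.json
python3 - <<'E'
from h import *
p,R=tool()
step([.455,.077,.30],1.187)
W=robot.get_calibration("wrist");im=robot.read_camera("wrist")[:,:,::-1].copy()
t=robot.read_camera("top")[:,:,::-1].copy()
cv2.imwrite("pics/w5.png",im);cv2.imwrite("pics/t5.png",t)
o=np.hstack([cv2.resize(im[100:400,120:420],(400,400)),cv2.resize(t[130:290,270:430],(400,400),interpolation=cv2.INTER_CUBIC)])
cv2.imwrite("pics/m5.png",o)
E
```

```text
time_s: 14.55
position: [0.5429, -0.0708, 0.2338]
tool_rot: [3.142, -0.0, 1.187]
wrist_force: [-0.1, -0.4, 0.3]
opening: 0.403
gripper_force: 0.0
time_s: 15.05
position: [0.5448, -0.071, 0.3406]
tool_rot: [3.13, -0.003, 1.187]
wrist_force: [1.0, -0.6, 0.8]
opening: 0.4
gripper_force: 0.0
shift [ 0.1035 -0.1391  0.0393] turn -0.0002 yaw 1.1868
```

View pics/m5.png

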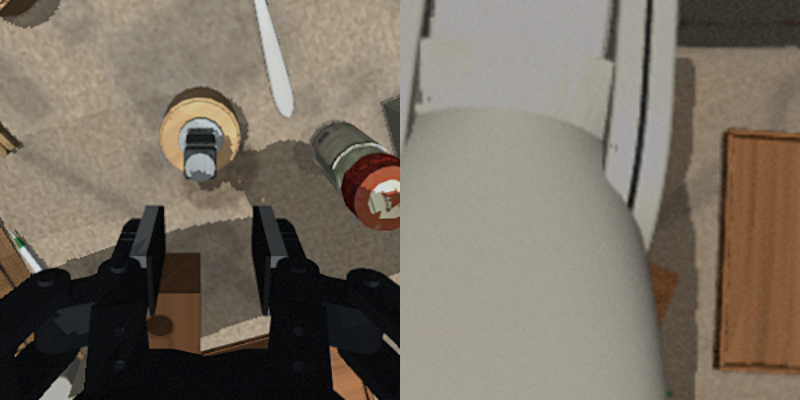

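Left: the gauge stands home in foot R with its shoulder flat on the wood, next to the untouched jar at (370,190). Right: the arm covers the view from above. Next is the middle foot.

```bash
echo '0.52,-0.7,0.1,0,1
0.52,-0.7,0.1,0,1
0.52,-0.7,0.1,0.75,1
0.52,-0.7,0.1,0.75,1
0,0,0,0.75,1' > next.json && python3 shift.py next.json | grep posi
echo '0,0,0,0.75,1
0,0,0,0.75,1
0,0,0,0.75,1
0,0,0,0.75,1
0,0,0,0.685,1' > next.json && python3 shift.py next.json | grep posi
echo '0,0,0,0,1
0,0,0,0,1' > next.json && python3 shift.py next.json | grep posi
cat > look.py <<'E'
from h import *
import sys,pickle
c0=np.array([float(sys.argv[1]),float(sys.argv[2])]);n=sys.argv[3];tg=np.array([float(x) for x in sys.argv[4:6]])
p,R=tool();print(p,robot.sense()["wrist_force"].round(1))
W=robot.get_calibration("wrist");im=robot.read_camera("wrist")[:,:,::-1].copy();cv2.imwrite(f"pics/{n}.png",im)
a=np.arctan2(R[1,0],R[0,0])
for r,z,arc in [(.028,.047,(-1.4,1.4)),(.026,.05,(-1.4,1.4)),(.011,.05,(-2.4,2.4)),(.009,.047,(-2.4,2.4))]:
    c,v=circfit(W,im,c0,r,z,arc,ax=a,span=.008);print(r,z,c.round(4),v.round(1),"tri",tri([(W,proj(W,np.r_[c,z])),(robot.get_calibration("top"),tg)]).round(4))
    if z==.047 and r>.02: step(np.r_[c,.30],0)
E
python3 look.py .455 .077 w6 228.5 248.7
```

```text
position: [0.457, 0.0796, 0.3126]
position: [0.4627, 0.0365, 0.3133]
position: [0.4626, 0.0336, 0.3135]
[0.46262658 0.03355994 0.31345574] [-0.1 -0.2  0.4]
0.028 0.047 [0.4544 0.0795] 41.2 tri [0.4554 0.0773 0.0498]
shift [-0.0053 -0.0454  0.0151] turn 0.066 yaw 0.066
0.026 0.05 [0.4573 0.0788] 46.8 tri [0.4554 0.0779 0.0449]
0.011 0.05 [0.4547 0.0807] 38.3 tri [0.4555 0.0777 0.0522]
0.009 0.047 [0.4552 0.0797] 50.1 tri [0.4554 0.0777 0.0475]
```

To row units: -0.0225 m is -0.45, 0.005 m is 0.1, 0.066 rad is 0.33.

```bash
echo '-0.05,-0.45,0.1,0,1
-0.05,-0.45,0.1,0.33,1
0,0,0,0,1
0,0,0,0,1' > next.json && python3 shift.py next.json 
python3 look.py .455 .078 w7 228.5 248.7
```

```text
time_s: 16.8
position: [0.4578, 0.0325, 0.3056]
tool_rot: [-3.079, 0.005, 0.054]
wrist_force: [-0.3, 0.7, 0.4]
opening: 1.004
gripper_force: 0.0
[0.4577869  0.03251571 0.30560507] [-0.3  0.7  0.4]
0.028 0.047 [0.4544 0.0795] 34.9 tri [0.4554 0.0772 0.0501]
shift [-0.001  -0.0467  0.0088] turn 0.054 yaw 0.054
0.026 0.05 [0.4573 0.0788] 39.8 tri [0.4555 0.0779 0.0451]
0.011 0.05 [0.4547 0.0808] 37.7 tri [0.4556 0.0777 0.0527]
0.009 0.047 [0.4552 0.0798] 51.4 tri [0.4555 0.0777 0.0479]
```

```bash
python3 -c "
from h import *
s=robot.sense();print(s['q'].round(3),s['joint_velocities'].round(2),s['tau'].round(1))"
```

```text
[ 0.053  0.234 -0.275  1.067  0.063  3.141] [-0.   -0.    0.01  0.   -0.    0.  ] [ -0.  -34.3  22.6   0.1   0.2   0. ]
```
q6 = 3.14! So yaw = q1 + ... hmm. q6=3.141, q1=.053, yaw .054. So relation: yaw = q1 - q6 + π? At start: 1.239 -1.571+π=2.81 ✓. (also 1.239+1.571). So yaw decreasing → q6 increasing. Now at limit. Thus at yaw 0, q6=π+q1-yaw; range q6∈[-π,π] → yaw ∈ [q1, q1+2π]. So yaw ≥ q1; for M, q1=0.17 → yaw≥.17. Choose yaw = π/2-ish? or yaw ~ π: q6=q1 ≈0. Yaw π (same as yaw 0 grasp): turn from .054 to π = 3.09 rad=21 rows. Alternatively yaw 0.4 for M/L (q1 L =.44 → yaw ≥.44) and at tray q1=-0.6, yaw≥-0.6. The commanded pose beyond... What is the commanded pose? "shifts commanded pose from where the row before left it", "what a row does not reach is not made up". Turn by -0.45 → yaw .5: q6= 3.14+.17-.5=2.81. For tray, rotate to yaw 0 at q1=-.6 → q6=2.54. Fine.

Units first: shifts go in shares of 50 mm and turns go in units of 0.2 rad. So -0.15 rad is -0.75.

```bash
echo '0,0,0,-0.75,1
0,0,0,-0.75,1
0,0,0,-0.75,1
0,0,0,0,1
0,0,0,0,1' > next.json && python3 shift.py next.json | egrep 'posi|rot'
python3 -c "
from h import *
step([.455,.0788,.30],.5)"
```

```text
position: [0.4581, 0.0325, 0.306]
tool_rot: [-3.083, -0.024, 0.5]
shift [ 0.0193 -0.0417  0.0089] turn 0.0 yaw 0.5
```

```bash
echo '0.19,-0.42,0,0,1
0.19,-0.42,0,0,1
0,0,0,0,1
0,0,0,0,1' > next.json && python3 shift.py next.json | egrep 'posi|rot'
python3 -c "
from h import *
step([.455,.0788,.30],.5)
print(robot.sense()['q'].round(3)); p,R=tool(); print(R.round(4)[:,2])"
```

```text
position: [0.4544, 0.0784, 0.3088]
tool_rot: [-3.084, -0.024, 0.503]
shift [0.0005 0.0005 0.0088] turn 0.0027 yaw 0.5027
[ 0.153  0.232 -0.269  1.068  0.062  2.792]
[-0.0073  0.062  -0.998 ]
```

```bash
python3 -c "
from h import *
p,R=tool(); print(np.arctan2(R[2,1],R[2,0]),np.arctan2(-R[2,1],-R[2,0]))"
echo '0,0,0,-0.75,1
0,0,0,-0.75,1
0,0,0,-0.75,1
0,0,0,-0.75,1
0,0,0,-0.75,1' > next.json && python3 shift.py next.json | egrep 'posi|rot'
echo '0,0,0,-0.75,1
0,0,0,-0.75,1
0,0,0,-0.6,1
0,0,0,0,1
0,0,0,0,1' > next.json && python3 shift.py next.json | egrep 'posi|rot'
python3 -c "
from h import *
p,R=tool(); print(np.arctan2(R[2,1],R[2,0]),np.arctan2(-R[2,1],-R[2,0]),R.round(4))
g=np.array([.455,.0785,.033]); step(g-R@[0,0,.155]); step(g-R@[0,0,.235])
print(robot.sense()['q'].round(3))"
```

```text
-1.1847248010109106 1.9568678525788825
position: [0.4545, 0.0773, 0.3087]
tool_rot: [-3.115, -0.057, 1.257]
position: [0.4545, 0.0776, 0.3087]
tool_rot: [-3.14, -0.063, 1.67]
-0.020131652157925013 3.1214610014318684 [[-0.0984  0.9951 -0.0074]
 [ 0.9932  0.0986  0.0623]
 [ 0.0627 -0.0013 -0.998 ]]
shift [-0.0165  0.001   0.1202] turn None yaw 1.6695
shift [-0.0165  0.001   0.0402] turn None yaw 1.6695
[ 0.151  0.232 -0.269  1.068  0.063  1.624]
```

```bash
echo '-0.33,0.02,0.4,0,1
0,0,0.7,0,1
0,0,0.7,0,1
0,0,0.5,0,1
0,0,0,0,1' > next.json && python3 shift.py next.json | egrep 'posi|rot|wrist'
python3 -c "
from h import *
p,R=tool(); print(p+R@[0,0,.155])"
echo '0,0,0,0,0.7
0,0,0,0,0.6
0,0,0,0,0.5
0,0,0,0,0.4
0,0,0,0,0.4' > next.json && python3 shift.py next.json | egrep 'posi|rot|wrist|ope|grip'
```

```text
position: [0.4542, 0.0687, 0.1899]
tool_rot: [-3.133, -0.063, 1.671]
wrist_force: [0.4, -0.1, -0.2]
[0.45191361 0.07816413 0.03522544]
position: [0.4572, 0.0691, 0.1951]
tool_rot: [3.139, -0.063, 1.673]
wrist_force: [-1.3, -1.0, 5.6]
opening: 0.636
gripper_force: 63.0
```

```bash
echo '0.02,0,-0.2,0,0.4
0.02,0,-0.4,0,0.4
0.04,0,-0.6,0,0.4
0.04,0,-0.6,0,0.4
0.02,0,-0.2,0,0.4' > next.json && python3 shift.py next.json | egrep 'posi|rot|wrist|ope|grip'
python3 - <<'E'
from h import *
import pickle
W1=pickle.load(open("w1.pkl","rb"))
for t in [(477,86),(553,157),(434,283),(358,224)]: print(atz(W1,t,.022).round(4))
p,R=tool(); g=p+R@[0,0,.155]; print(g,R.round(4))
c=np.array([.493,-.355]);u=np.array([np.cos(-.05),np.sin(-.05)])
for k in(-.047,.05):
    t=np.r_[c+k*u,g[2]];print(t.round(4),(R.T@(t-g)).round(4))
E
```

```text
position: [0.4575, 0.07, 0.2972]
tool_rot: [3.135, -0.063, 1.674]
wrist_force: [0.7, -0.5, -2.0]
opening: 0.641
gripper_force: 63.8
[ 0.5962 -0.2954  0.022 ]
[ 0.5882 -0.429   0.022 ]
[ 0.3815 -0.4178  0.022 ]
[ 0.3958 -0.2792  0.022 ]
[0.4574312  0.07985253 0.14249333] [[-1.026e-01  9.947e-01 -4.000e-04]
 [ 9.927e-01  1.024e-01  6.350e-02]
 [ 6.320e-02  6.200e-03 -9.980e-01]]
[ 0.4461 -0.3527  0.1425] [-0.4282 -0.0556 -0.0275]
[ 0.5429 -0.3575  0.1425] [-0.4429  0.0403 -0.0278]
```

To row units: -0.0056 m is -0.112, -0.044 m is -0.88.

```bash
echo '-0.6,-0.112,-0.04,0,0.4
-0.88,-0.112,-0.056,0,0.4
-0.88,-0.112,-0.056,0,0.4
-0.88,-0.112,-0.056,0,0.4
-0.88,-0.112,-0.056,0,0.4' > next.json && python3 shift.py next.json | egrep 'posi|rot|grip'
echo '-0.88,-0.112,-0.056,0,0.4
-0.88,-0.112,-0.056,0,0.4
-0.88,-0.112,-0.056,0,0.4
-0.88,-0.112,-0.056,0,0.4
-0.6,-0.112,-0.056,0,0.4' > next.json && python3 shift.py next.json | egrep 'posi|rot|grip'
echo '-0.32,0,-0.02,0,0.4
0,0,0,0,0.4
0,0,0,0,0.4' > next.json && python3 shift.py next.json | egrep 'posi|rot|grip|wrist'
python3 - <<'E'
from h import *
p,R=tool(); g=p+R@[0,0,.155]; print(g,(R.T@(np.array([.446,-.3525,.06])-g)).round(4))
W=robot.get_calibration("wrist");im=robot.read_camera("wrist")[:,:,::-1].copy();cv2.imwrite("pics/w8.png",im)
s=robot.read_camera("scene")[:,:,::-1];cv2.imwrite("pics/s8.png",s)
cv2.imwrite("pics/m8.png",np.hstack([cv2.resize(im,(400,300)),cv2.resize(s[150:300,240:440],(400,300),interpolation=cv2.INTER_CUBIC)]))
E
```

```text
position: [0.4491, -0.1399, 0.2933]
tool_rot: [-3.141, -0.063, 1.674]
gripper_force: 63.7
position: [0.4424, -0.3494, 0.2939]
tool_rot: [-3.141, -0.062, 1.671]
gripper_force: 63.7
position: [0.4443, -0.3624, 0.2938]
tool_rot: [-3.14, -0.064, 1.673]
wrist_force: [0.0, 0.7, -2.2]
gripper_force: 63.7
[ 0.4429683  -0.35249951  0.1391134 ] [-0.0054  0.0032  0.0789]
```

View pics/m8.png

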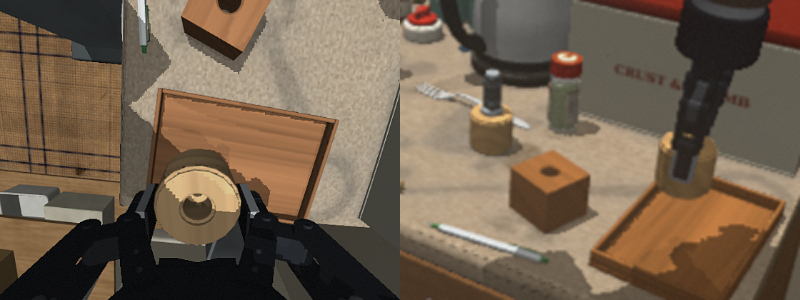

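Left: the foot is held level over the near half of the tray, and its narrowed bore shows. Right: the gauge stands home in foot R at (490,110), and the held foot hangs upright over the tray.

```bash
ok(){ tr -d '[],' | awk '/posi|wrist/{print} /wrist/{e=!($4<4)} END{exit e}'; }
echo '-0.02,0.06,0.4,0,0.4
-0.03,0,0.5,0,0.4
-0.03,0,0.5,0,0.4
-0.02,0,0.34,0,0.4
0,0,0,0,0.4' > next.json && python3 shift.py next.json | ok && echo '0,0,0.02,0,0.4
0,0,0.02,0,0.4
0,0,0.02,0,0.4
0,0,0,0,0.4
0,0,0,0,0.4' > next.json && python3 shift.py next.json | ok && echo '0,0,0.02,0,0.4
0,0,0.02,0,0.4
0,0,0,0,0.4' > next.json && python3 shift.py next.json | ok && echo '0,0,0.02,0,0.4
0,0,0,0,0.4' > next.json && python3 shift.py next.json | ok && echo '0,0,0.02,0,0.4
0,0,0,0,0.4' > next.json && python3 shift.py next.json | ok
```

```text
position: 0.4466 -0.3595 0.2047
wrist_force: 0.1 -0.3 -1.8
position: 0.4475 -0.3618 0.2049
wrist_force: 0.9 -0.0 -1.6
position: 0.4473 -0.3615 0.2021
wrist_force: 0.1 0.9 -1.5
position: 0.4473 -0.3614 0.2011
wrist_force: 0.3 0.4 -1.5
position: 0.4474 -0.3614 0.2003
wrist_force: 0.2 0.0 -2.1
```

```bash
ok(){ tr -d '[],' | awk '/posi|wrist/{print} /wrist/{e=!($4<3)} END{exit e}'; }
echo '0,0,0.012,0,0.4
0,0,0,0,0.4' > next.json && python3 shift.py next.json | ok && echo '0,0,0.012,0,0.4
0,0,0,0,0.4' > next.json && python3 shift.py next.json | ok && echo '0,0,0.012,0,0.4
0,0,0,0,0.4' > next.json && python3 shift.py next.json | ok && echo '0,0,0.012,0,0.4
0,0,0,0,0.4' > next.json && python3 shift.py next.json | ok
```

```text
position: 0.4474 -0.3614 0.2002
wrist_force: -1.4 0.4 1.9
position: 0.4473 -0.3614 0.2002
wrist_force: -2.4 0.9 6.6
```

To row units: -0.04 m is -0.8, -0.03 m is -0.6.

```bash
echo '0,0,0,0,0.85
0,0,0,0,0.85
0,0,-0.1,0,0.85
0,0,-0.6,0,0.85
0,0,-0.8,0,0.85' > next.json && python3 shift.py next.json | egrep 'posi|wrist|ope'
echo '0,0,-0.8,0,0.85
0.4,0,0,0,1
0.9,0,0.06,0,1
0.9,0,0.06,0,1
0.9,0,0.06,0,1' > next.json && python3 shift.py next.json | egrep 'posi|wrist|ope'
python3 -c "
from h import *
T=robot.get_calibration('top');print(atz(T,(157.2,229.1),.05),atz(T,(228.5,248.7),.05))
p,R=tool(); g=np.array([.496,.22,.165]); step(g-R@[0,0,.155])
im=robot.read_camera('wrist')[:,:,::-1];cv2.imwrite('pics/w9.png',im)"
```

```text
position: [0.4472, -0.3653, 0.2725]
wrist_force: [0.9, 0.6, 0.9]
opening: 0.85
position: [0.4319, -0.2128, 0.3149]
wrist_force: [0.3, 0.4, -0.6]
opening: 0.999
[0.49614593 0.22670282 0.05      ] [0.45528286 0.07547535 0.05      ]
shift [0.4138 0.1077 0.0213] turn None yaw 1.6725
```

To row units: 0.046 m is 0.92, 0.012 m is 0.24.

```bash
echo '0.92,0.24,0.048,0,1
0.92,0.24,0.048,0,1
0.92,0.24,0.048,0,1
0.92,0.24,0.048,0,1
0.92,0.24,0.048,0,1' > next.json && python3 shift.py next.json | egrep 'posi'
echo '0.92,0.24,0.048,0,1
0.92,0.24,0.048,0,1
0.92,0.24,0.048,0,1
0.6,0.2,0.048,0,1
0.3,0.04,0,0,1' > next.json && python3 shift.py next.json | egrep 'posi'
echo '0,0,0,0,1
0,0,0,0,1' > next.json && python3 shift.py next.json | egrep 'posi|rot|wrist'
python3 look.py .496 .2295 w10 157.2 229.1
python3 -c "
from h import *
p,R=tool(); g=np.array([.496,.2295,.038]); step(g-R@[0,0,.155]);print(R[2],robot.sense()['q'].round(2))"
```

```text
position: [0.4685, 0.0229, 0.3176]
position: [0.4977, 0.2112, 0.319]
position: [0.4971, 0.2077, 0.3189]
tool_rot: [-3.14, -0.062, 1.673]
wrist_force: [-0.1, 0.2, 0.4]
[0.49706467 0.20767753 0.31886595] [-0.1  0.2  0.4]
0.028 0.047 [0.4965 0.2341] 32.9 tri [0.4969 0.2316 0.0352]
shift [0.0256 0.0022 0.0206] turn 1.6722 yaw 1.6722
0.026 0.05 [0.4963 0.2367] 40.6 tri [0.497  0.2328 0.0313]
0.011 0.05 [0.4972 0.2356] 23.2 tri [0.4974 0.2321 0.0335]
0.009 0.047 [0.4967 0.2362] 19.2 tri [0.4972 0.2329 0.031 ]
shift [0.0048 0.0017 0.1268] turn None yaw 1.6722
[ 0.06209694 -0.00173902 -0.99806861] [ 0.38  0.36 -0.06  1.14  0.06  1.85]
```

To row units: 0.0097 m is 0.194, 0.0028 m is 0.056.

```bash
echo '0.194,0.056,0.5,0,1
0,0,0.7,0,1
0,0,0.7,0,1
0,0,0.6,0,1
0,0,0,0,1' > next.json && python3 shift.py next.json | egrep 'posi|rot|wrist'
echo '0,0,0,0,0.7
0,0,0,0,0.6
0,0,0,0,0.5
0,0,0,0,0.4
0,0,0,0,0.4' > next.json && python3 shift.py next.json | egrep 'posi|rot|wrist|ope|grip'
```

```text
position: [0.496, 0.2235, 0.1909]
tool_rot: [-3.132, -0.06, 1.671]
wrist_force: [-1.5, -0.8, -0.2]
position: [0.4994, 0.2263, 0.1974]
tool_rot: [3.138, -0.064, 1.673]
wrist_force: [-0.7, -1.6, 7.2]
opening: 0.626
gripper_force: 65.4
```

To row units: -0.03 m is -0.6, -0.02 m is -0.4.

```bash
echo '0.02,0,-0.2,0,0.4
0.02,0,-0.4,0,0.4
0.04,0,-0.6,0,0.4
0.04,0,-0.6,0,0.4
0.02,0,-0.4,0,0.4' > next.json && python3 shift.py next.json | egrep 'posi|rot|wrist|ope|grip'
python3 -c "
from h import *
p,R=tool(); g=p+R@[0,0,.155]; print(g)
for t in ([.44,-.07],[.44,-.25],[.543,-.3575]): print((R.T@(np.r_[t,g[2]]-g)).round(4))"
```

```text
position: [0.4984, 0.2264, 0.308]
tool_rot: [3.14, -0.064, 1.674]
wrist_force: [0.5, 0.7, -2.9]
opening: 0.625
gripper_force: 64.4
[0.49762788 0.23630008 0.15332232]
[-0.2981 -0.0888 -0.0192]
[-0.4768 -0.1074 -0.0307]
[-0.5941 -0.016  -0.0381]
```

To row units: -0.0426 m is -0.852, -0.0127 m is -0.254.

```bash
echo '-0.852,-0.254,-0.054,0,0.4
-0.852,-0.254,-0.054,0,0.4
-0.852,-0.254,-0.054,0,0.4
-0.852,-0.254,-0.054,0,0.4
-0.852,-0.254,-0.054,0,0.4' > next.json && python3 shift.py next.json | egrep 'posi|grip'
echo '-0.852,-0.254,-0.054,0,0.4
-0.852,-0.254,-0.054,0,0.4
-0.894,-0.094,-0.058,0,0.4
-0.894,-0.094,-0.058,0,0.4
-0.894,-0.094,-0.058,0,0.4' > next.json && python3 shift.py next.json | egrep 'posi|grip'
echo '-0.894,-0.094,-0.058,0,0.4
-0.58,0.46,-0.038,0,0.4
-0.58,0.46,-0.038,0,0.4
-0.58,0.46,-0.038,0,0.4
-0.58,0.46,-0.038,0,0.4' > next.json && python3 shift.py next.json | egrep 'posi|grip'
echo '0,0,0,0,0.4
0,0,0,0,0.4
0,0,0,0,0.4' > next.json && python3 shift.py next.json | egrep 'posi|rot|grip|wrist'
python3 - <<'E'
from h import *
p,R=tool(); g=p+R@[0,0,.155]; print(g,(R.T@(np.array([.543,-.3575,.06])-g)).round(4))
im=robot.read_camera("wrist")[:,:,::-1].copy();cv2.imwrite("pics/w11.png",im)
s=robot.read_camera("scene")[:,:,::-1];cv2.imwrite("pics/m11.png",np.hstack([cv2.resize(im,(400,300)),cv2.resize(s[150:300,240:440],(400,300),interpolation=cv2.INTER_CUBIC)]))
E
```

```text
position: [0.4561, 0.006, 0.3059]
gripper_force: 64.3
position: [0.4397, -0.2169, 0.3064]
gripper_force: 64.4
position: [0.5442, -0.3675, 0.3063]
gripper_force: 64.3
position: [0.543, -0.3657, 0.3059]
tool_rot: [-3.14, -0.064, 1.674]
wrist_force: [-0.1, 0.4, -1.3]
gripper_force: 64.4
[ 0.54168374 -0.35585387  0.15117954] [-0.0076  0.0013  0.0909]
```

View pics/m11.png

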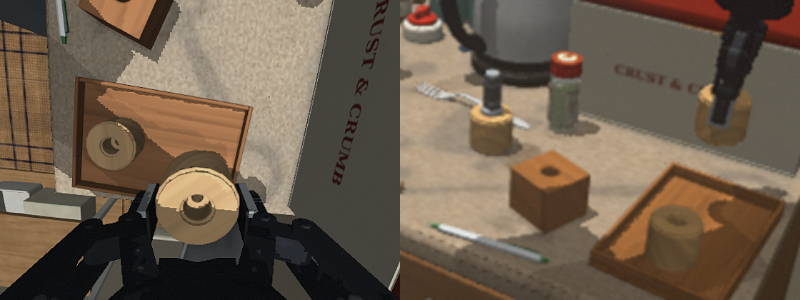

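Left: the first foot stands upright in the tray at (112,145), and the second is held above the tray's far half at (197,200). Right: the gauge still stands home.

```bash
ok(){ tr -d '[],' | awk '/posi|wrist/{print} /wrist/{e=!($4<3)} END{exit e}'; }
echo '-0.02,0.02,0.4,0,0.4
-0.04,0,0.54,0,0.4
-0.04,0,0.54,0,0.4
-0.03,0,0.44,0,0.4
0,0,0,0,0.4' > next.json && python3 shift.py next.json | ok && echo '0,0,0.02,0,0.4
0,0,0.02,0,0.4
0,0,0.02,0,0.4
0,0,0,0,0.4
0,0,0,0,0.4' > next.json && python3 shift.py next.json | ok && echo '0,0,0.02,0,0.4
0,0,0,0,0.4' > next.json && python3 shift.py next.json | ok && echo '0,0,0.012,0,0.4
0,0,0,0,0.4' > next.json && python3 shift.py next.json | ok && echo '0,0,0.012,0,0.4
0,0,0,0,0.4' > next.json && python3 shift.py next.json | ok && echo '0,0,0.012,0,0.4
0,0,0,0,0.4' > next.json && python3 shift.py next.json | ok && echo '0,0,0.012,0,0.4
0,0,0,0,0.4' > next.json && python3 shift.py next.json | ok && echo '0,0,0.012,0,0.4
0,0,0,0,0.4' > next.json && python3 shift.py next.json | ok
```

```text
position: 0.5427 -0.3651 0.2065
wrist_force: -0.9 1.2 -1.3
position: 0.5447 -0.3668 0.2074
wrist_force: -0.4 0.8 -2.4
position: 0.5445 -0.3666 0.2055
wrist_force: 0.8 -0.4 -1.7
position: 0.5445 -0.3665 0.2048
wrist_force: 0.1 0.1 -2.3
position: 0.5445 -0.3665 0.2042
wrist_force: 0.1 -0.4 -1.4
position: 0.5445 -0.3664 0.2037
wrist_force: 0.5 0.7 -1.1
position: 0.5445 -0.3664 0.2031
wrist_force: -0.3 -0.5 -1.8
position: 0.5445 -0.3664 0.2026
wrist_force: 0.3 0.3 -2.6
```

```bash
ok(){ tr -d '[],' | awk '/posi|wrist/{print} /wrist/{e=!($4<3)} END{exit e}'; }
echo '0,0,0.012,0,0.4
0,0,0,0,0.4' > next.json && python3 shift.py next.json | ok && echo '0,0,0.012,0,0.4
0,0,0,0,0.4' > next.json && python3 shift.py next.json | ok && echo '0,0,0.012,0,0.4
0,0,0,0,0.4' > next.json && python3 shift.py next.json | ok && echo '0,0,0.012,0,0.4
0,0,0,0,0.4' > next.json && python3 shift.py next.json | ok
```

```text
position: 0.5445 -0.3664 0.2025
wrist_force: -1.0 0.5 2.3
position: 0.5444 -0.3664 0.2025
wrist_force: -1.3 1.7 5.8
```

To row units: -0.04 m is -0.8, -0.03 m is -0.6.

```bash
echo '0,0,0,0,0.85
0,0,0,0,0.85
0,0,-0.1,0,0.85
0,0,-0.6,0,0.85
0,0,-0.8,0,0.85' > next.json && python3 shift.py next.json | egrep 'posi|wrist|ope'
echo '0,0,-0.8,0,0.85
0,-0.6,-0.6,0,0.85
0,-0.8,0,0,0.85
0,-0.8,0,0,0.85
0,0,0,0,0.85' > next.json && python3 shift.py next.json | egrep 'time|posi|wrist|ope'
python3 - <<'E'
from h import *
p,R=tool();a=np.arctan2(R[1,0],R[0,0])
W=robot.get_calibration("wrist");im=robot.read_camera("wrist")[:,:,::-1].copy();cv2.imwrite("pics/w12.png",im)
S=robot.get_calibration("scene");s=robot.read_camera("scene")[:,:,::-1].copy()
for n,c0 in (("1",(.447,-.3525)),("2",(.543,-.357))):
    print(n,proj(W,[*c0,.052]).round())
    for nm,C,I in(("wrist",W,im),("scene",S,s)):
        for r,z in ((.028,.052),(.009,.052),(.026,.055)): 
            c,v=circfit(C,I,c0,r,z,(0,6.28) if nm=="scene" else (-1.4,1.4),ax=a);print(nm,r,z,c.round(4),v.round(1))
# gauge and bystanders unchanged in scene view?
s0=cv2.imread("pics/scene0.png");print("bystander diff",[np.abs(s[y0:y1,x0:x1].astype(int)-s0[y0:y1,x0:x1]).mean().round(1) for x0,x1,y0,y1 in((212,245,140,190),(314,332,175,217),(274,300,200,228))])
b=proj(S,[.5427,-.0709,.106]);t=proj(S,[.5427,-.0709,.056]);print(b,t)
for f in np.linspace(-.1,1.2,14):
    q=b+(t-b)*f;print(f.round(1),s[int(round(q[1])),int(round(q[0]))],end=" ")
E
```

```text
position: [0.5443, -0.3704, 0.2743]
wrist_force: [0.4, 0.0, -0.2]
opening: 0.849
time_s: 33.05
position: [0.4319, -0.3868, 0.3467]
wrist_force: [1.6, 0.6, -0.9]
opening: 0.847
1 [298. 185.]
wrist 0.028 0.052 [ 0.4462 -0.3515] 50.8
wrist 0.009 0.052 [ 0.4459 -0.349 ] 35.3
wrist 0.026 0.055 [ 0.4455 -0.3492] 53.9
scene 0.028 0.052 [ 0.4436 -0.351 ] 11.4
scene 0.009 0.052 [ 0.444  -0.3501] 15.4
scene 0.026 0.055 [ 0.4435 -0.3504] 13.4
2 [401. 201.]
wrist 0.028 0.052 [ 0.5437 -0.3583] 63.3
wrist 0.009 0.052 [ 0.5435 -0.3572] 64.7
wrist 0.026 0.055 [ 0.542  -0.3557] 55.6
scene 0.028 0.052 [ 0.5389 -0.3574] 9.0
scene 0.009 0.052 [ 0.5415 -0.3574] 13.3
scene 0.026 0.055 [ 0.539  -0.3571] 9.3
bystander diff [np.float64(6.7), np.float64(7.4), np.float64(13.5)]
[286.09249279 185.27626697] [285.65548665 202.84882602]
-0.1 [93 96 95] 0.0 [171 171 166] 0.1 [162 162 158] 0.2 [72 75 73] 0.3 [44 49 52] 0.4 [54 57 60] 0.5 [48 52 55] 0.6 [45 50 54] 0.7 [45 50 54] 0.8 [44 50 53] 0.9 [61 64 67] 1.0 [50 55 58] 1.1 [80 81 82] 1.2 [107 107 105]
```

Both bad feet stand upright in the tray at the expected rim height. The gauge and the bystanders haven't moved, and the gripper is clear.

```bash
python3 -c "
from workcell import robot
print(robot.job_done())"
```

```text
the job is handed in; nothing more can be done
None
```

The job is handed in at about 33 s: the gauge stands home in the right-hand foot with its shoulder on the wood, the first foot I tried, and the other two stand upright in the tray; my camera checks showed nothing knocked over.

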